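# Make up two microscopy kits from the stock

## Task

Make up the two kits on the white trays. For the tray with the low shelf, first slide the flat slide case lengthwise under the shelf until it is fully home against the stop at the back, then stand the short, wide jar on that tray's ring in front of it. On the plain tray, lay the round flat dish on the large ring and stand the tall, thin tube on the small ring (at any time), each centred and upright; let go of everything and leave the dropper bottle where it stands.

Things in the scene. Friction and masses are not known exactly. Their poses are not given: they have to be found in the camera images.
- tube_mid (a point): Tall thin sample tube, loose: white upright cylinder, 26 mm diameter, 80 mm tall with its blue cap, about 35 g. The point is its centre, half-way up (40 mm above its underside); z is up along it.
- jar_mid (a point): Short wide jar, loose: white upright cylinder, 44 mm diameter, 48 mm tall with its equally wide blue cap, about 80 g. The point is its centre, half-way up (24 mm above its underside).
- dish_mid (a point): Round flat dish with lid, closed, loose: white disc, 60 mm diameter, 16 mm tall, about 50 g. The point is its centre, half-way up (8 mm above its underside).
- case_mid (a point): Flat closed slide case, loose: grey box with a dark seam, 100 mm long (along its x), 40 mm wide (y), 22 mm tall, about 90 g; either end may go in first. The point is its centre, half-way up (11 mm above its underside).
- tray_plain: Plain kit tray, fixed: white board 200 (x) x 110 x 8 mm with two dark ring outlines printed on its flat top (z=8 mm). Origin: centre of its underside, on the table; x points roughly away from the robot. Large ring (72 mm across, for the dish) centred at x=+50 mm, y=0; small ring (38 mm across, for the tube) at x=-55 mm, y=0.
- tray_shelf: Kit tray with low wooden shelf, fixed: white board 200 (x) x 110 x 8 mm (all in mm). Origin: centre of underside, on the table; x points away from the robot, into the shelf. Mouth at x=+35, walls at y=+-30, back stop (13 high) at x=+90, roof underside z=38, top z=44. Case fully home: its centre at x=+40, y=0; 45 mm stick out. Ring outline for the jar (56 mm across) at x=-66, y=0 on the top, z=8.
- bottle_mid (a point): Dropper bottle among the stock, loose, not part of any kit: white cylinder 34 mm diameter, 45 mm tall, with a narrow blue neck (20 mm across) and black rubber teat, 75 mm tall in all. The point is on its axis, 37.5 mm above its underside. To be left where it stands.
Not all that is in view belongs to the job. Leave any blue or green look-alike of the part that bears dish_mid alone.

How it is judged (in metres and radians):
On the way, in this order (a step that is already met when the one before it is completed fails the run):
1. the slide case lies under the shelf, fully home (x of case_mid in the frame of tray_shelf between 0.028 and 0.052 m and y of case_mid in the frame of tray_shelf between -0.015 and 0.015 m and z of case_mid in the frame of tray_shelf between 0.013 and 0.025 m and angle between case_mid's own z axis and vertical below 0.15 rad and angle between the x axis of case_mid and the x axis of tray_shelf, either way round below 0.3 rad), for 0.2 s.
2. then the jar stands on the ring in front of it (x of jar_mid in the frame of tray_shelf between -0.078 and -0.054 m and y of jar_mid in the frame of tray_shelf between -0.012 and 0.012 m and z of jar_mid in the frame of tray_shelf between 0.026 and 0.038 m and angle between jar_mid's own z axis and vertical below 0.15 rad), for 0.2 s.
At the end, for the whole second after the job is handed in: Case flat under the shelf, lengthwise (0.3 rad), within 12 mm of fully home (15 mm sideways); jar upright on the same tray's ring; on the plain tray the dish flat on the large ring and the tube upright on the small one, each within 12 mm in the tray's x and y; all four at rest on the boards (all of step 1 and all of step 2 and x of tube_mid in the frame of tray_plain between -0.067 and -0.043 m and y of tube_mid in the frame of tray_plain between -0.012 and 0.012 m and z of tube_mid in the frame of tray_plain between 0.042 and 0.054 m and angle between each of tube_mid, dish_mid's own z axis and vertical below 0.15 rad and x of dish_mid in the frame of tray_plain between 0.038 and 0.062 m and y of dish_mid in the frame of tray_plain between -0.012 and 0.012 m and z of dish_mid in the frame of tray_plain between 0.01 and 0.022 m and linear speed of each of case, jar, tube, dish below 0.01 m/s); the robot touches nothing.
It fails at once if the dropper bottle is moved by more than 25 mm or knocked over (distance of bottle_mid from where it was at the start of the episode above 0.025 m or angle between bottle_mid's own z axis and vertical above 0.6 rad).
It also fails if it takes over 112 s, if anything falls off the work surface, if the arm or the gripper's body presses on something with over 40 N, if the wrist force passes 120 N, or if a joint passes its speed limit or range.

## Robot

A 7-joint arm with a two-finger parallel gripper is mounted at the origin on the work surface. World frame = base frame: x ahead of the robot, y to its left, z up, the work surface at z = 0. Lengths are in mm, angles in rad, forces in N, time in s.
With the tool pointing down it reaches from about 400 to 875 mm from the base axis. Payload 4.4 kg.
Tool frame: the origin (TCP) lies at the very end of the fingers, on their centre line; the grasp point (between the pads) lies 19 mm behind it; z points along the fingers, y is the direction in which the jaws open and shut (so a half turn about z gives the same grasp; the last joint's range is limited). The gripper opens to 85 mm and grips with 20 to 120 N. Pads are 22 mm wide; open, the fingers measure 114 mm over their backs; the gripper's body (76 mm by 85 mm) begins 54 mm behind the grasp point. The pads swing forward as they close: fully open they stand 13 mm farther back than shut.
Start: joints at [1.108, 0.628, 0.038, 1.517, -0.027, 0.996, -0.02], TCP at [251.234, -599.499, 196.813] pointing down, gripper open.
Joint ranges: [-3.06, 3.06], [-0.37, 2.12], [-1.25, 1.32], [0.18, 2.47], [-1.1, 4.24], [0.23, 1.98], [-2.94, 2.94]. Speed limits (rad/s): [2.57, 2.57, 3.14, 3.14, 3.14, 3.14, 3.14].

## Interface

Orientations are given as [roll, pitch, yaw] about the fixed x, y, z axes, in that order (R = Rz(yaw) Ry(pitch) Rx(roll)).
In Python, from cell import ctrl gives the robot as it stands. The module is installed in compiled form; this text tells all that it offers.
- The arm moves only by the shell command python3 -m jog 'ROWS'. ROWS is text: rows parted by semicolons, each of 7 numbers parted by spaces: the shift along the tool's x, y, z in mm, then the turn, a rotation vector about the tool's x, y, z in degrees, then the opening, from -1 (shut) to 1 (fully open). In form: x y z wx wy wz claw; .... A call has 1 to 8 rows; each row is the pose to reach, as a shift and turn from the pose commanded when the call began, along the tool's axes at that moment; what a row does not reach only later rows make up. A row lasts 1/8 s, in which the tool goes at most 62.5 mm and 10.7 degrees, less where a joint would pass 70% of its speed; a pose out of reach is approached as far as the arm can. A call with a gripper value outside its range is refused whole. The fingers move at their own pace and stop on an object; the grip force is fixed at half the most. Time passes only in rows, so rows that repeat a pose let the fingers close. It gives the time, the measured TCP pose, the force and the opening at its end, in the units of the state.
- ctrl.read_state(): the state, without advancing time (a new reading comes with each control period).
- ctrl.get_image(name): name is "scene" or "top" or "wrist"; returns a dict with "image" (420x560x3 uint8, red, green, blue), "z_map" (420x560 float32, mm along the optical axis (not along the pixel's ray), 0 where there is no reading), "vertical_fov" (degrees; the focal length in pixels is half the picture's height over the tangent of half this angle, whatever the lens; pixels are square), "cx", "cy" (the principal point, pixels), "extrinsics" (4x4, takes a point from world to camera coordinates); the wrist camera has in their place "hand_eye" (4x4, takes a point from camera to tool coordinates, whose origin is the TCP and whose axes are the flange's). Camera axes: x right, y down, z forward; pixel columns grow to the right and rows downward; lengths in mm; the calibration is good to about 2 mm. A picture is of the moment at which its call begins: read the wrist's pose just before it.
- ctrl.finish_job(): hands the job in, once; it reports no verdict.
The state is a dict: "clock": time; "qpos": joint angles; "qd": joint speeds; "tau": joint torques, N m; "eef_pos": TCP position; "tool_rot": TCP orientation; "force": force on the tool from outside, world axes, zero at the start; "torque": the same for the moment, N m; "width": finger opening in mm.
Only numpy, scipy, OpenCV 4.12 (cv2) and the standard library are available. Lean on these libraries where they do the work, as an engineer would, in place of code of your own. Each camera call takes 0.05 s, during which the arm holds its last target.

## Working session

There is one attempt and no reset: what is moved stays moved. The work goes in short steps, Python scripts to look and compute and a shell command to move; the robot and the scene stay as the last step left them, time stands still between calls to the robot, and variables do not carry over. Pictures are saved under pics/ and viewed, and the job is handed in when it is done.

```bash
mkdir -p pics; cat > h.py <<'E'
import numpy as np, cv2
from cell import ctrl
from scipy.spatial.transform import Rotation as R
def K(d):
    h,w=d["image"].shape[:2]; f=h/2/np.tan(np.radians(d["vertical_fov"])/2); return f,d["cx"],d["cy"]
def tool():
    s=ctrl.read_state(); T=np.eye(4); T[:3,:3]=R.from_euler('xyz',s["tool_rot"]).as_matrix(); T[:3,3]=s["eef_pos"]; return T
def grab(n,save=None):
    T=tool(); d=ctrl.get_image(n)
    d["c2w"]=T@np.array(d["hand_eye"]) if n=="wrist" else np.linalg.inv(np.array(d["extrinsics"]))
    if save: cv2.imwrite(f"pics/{save}.png",d["image"][:,:,::-1])
    return d
def cloud(d):
    f,cx,cy=K(d); z=d["z_map"]; v,u=np.mgrid[:z.shape[0],:z.shape[1]]
    P=np.stack([(u-cx)/f*z,(v-cy)/f*z,z],-1); C=d["c2w"]; W=P@C[:3,:3].T+C[:3,3]; W[z<=0]=np.nan; return W
def onplane(d,u,v,h):
    f,cx,cy=K(d); C=d["c2w"]; r=C[:3,:3]@np.array([(u-cx)/f,(v-cy)/f,1]); o=C[:3,3]; return o+r*(h-o[2])/r[2]
def proj(d,p):
    f,cx,cy=K(d); q=np.linalg.inv(d["c2w"])@np.append(p,1); return q[0]/q[2]*f+cx,q[1]/q[2]*f+cy
E
python3 - <<'E'
from h import *
import pickle
for n in ("scene","top","wrist"):
    d=grab(n,n+"0"); pickle.dump(d,open(n+"0.pkl","wb")); print(n,d["vertical_fov"],d["cx"],d["cy"],d["c2w"].round(2).tolist())
print(ctrl.read_state())
E
```

```text
scene 56.63319795849691 280.1043647664015 213.63717018000068 [[0.18, 0.52, -0.84, 1308.5], [0.98, -0.08, 0.16, -133.88], [0.01, -0.85, -0.53, 519.97], [0.0, 0.0, 0.0, 1.0]]
top 46.88298722824348 271.3521384775155 216.4726953971977 [[0.03, -0.99, 0.11, 523.79], [-1.0, -0.03, -0.01, 17.29], [0.02, -0.11, -0.99, 1023.03], [0.0, 0.0, 0.0, 1.0]]
wrist 71.93356271118338 276.3116164252833 209.80588493307818 [[0.39, -0.89, -0.24, 311.9], [-0.92, -0.37, -0.1, -573.56], [-0.0, 0.26, -0.97, 372.67], [0.0, 0.0, 0.0, 1.0]]
{'clock': 0.15, 'qpos': array([ 1.10818455,  0.62915466,  0.0385034 ,  1.51810804, -0.02704575,
        0.99630634, -0.02001271]), 'qd': array([ 2.04073529e-03, -2.42157709e-03, -9.45152137e-04, -1.52654328e-03,
        9.05555180e-04,  3.51352921e-04,  9.88898620e-05]), 'tau': array([ 2.37014312e-03, -5.63793719e+01,  1.22800279e+00, -1.93651861e+01,
        1.11930101e-02,  7.35531910e-03, -1.07347142e-05]), 'eef_pos': array([ 251.02702179, -599.01508091,  196.09744512]), 'tool_rot': array([-3.14013541e+00,  1.44539881e-06,  3.96730356e-01]), 'force': array([ 0.66651383,  0.70994249, -0.56343387]), 'torque': array([ 0.00425943, -0.0190843 , -0.0098645 ]), 'width': 85.26721894443489}
```

View pics/top0.png

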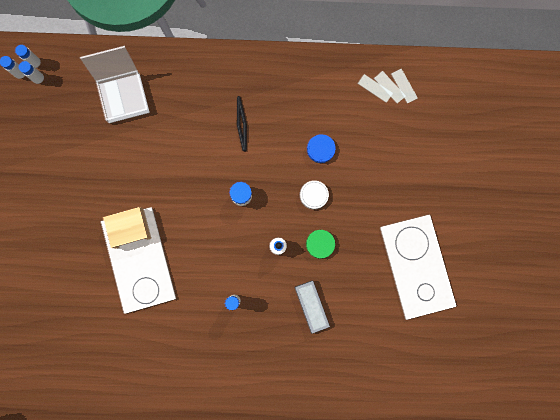

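View pics/scene0.png

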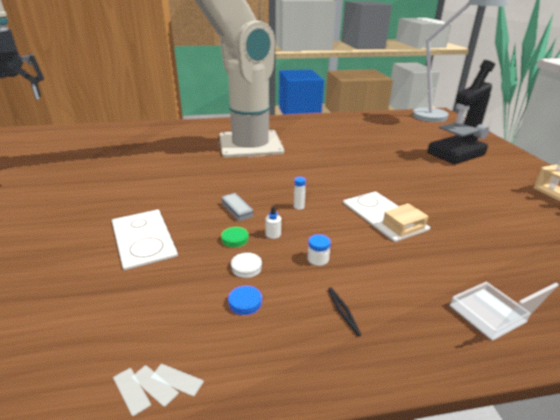

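The top view shows:
- three discs: white at (314,195), blue at (321,148) and green at (320,244). White fits dish_mid; the other two are look-alikes.
- jar at (241,193), with a wide blue cap
- tube at (232,302), with a small blue cap
- dropper bottle at (278,246), with a black teat
- case at (313,307)
- shelf tray at (138,260)
- plain tray at (418,267)

Next I'll measure their positions and enlarge the crop.

```bash
cat > m.py <<'E'
from h import *
def measure(d):
    W=cloud(d); im=d["image"].astype(int); Z=W[...,2]
    out={}
    def blob(name,u,v,lo,hi,r=60,cond=None):
        m=(Z>lo)&(Z<hi)
        if cond is not None: m&=cond
        n,l,st,c=cv2.connectedComponentsWithStats(m.astype(np.uint8),connectivity=4)
        k=l[v,u]
        if k==0: print(name,"none at",Z[v,u]); return
        mm=l==k; p=W[mm]; 
        rect=cv2.minAreaRect(p[:,:2].astype(np.float32)); (x,y),rad=cv2.minEnclosingCircle(p[:,:2].astype(np.float32))
        print(name,"n",mm.sum(),"z",np.percentile(p[:,2],[5,50,95]).round(1),"rect",np.round(rect[0],1),np.round(rect[1],1),round(rect[2],1),"circ",round(x,1),round(y,1),round(rad,1))
    return W,blob
E
python3 - <<'E'
from m import *
import pickle
d=pickle.load(open("top0.pkl","rb")); W,b=measure(d)
print("table",np.nanmedian(W[330:400,100:450,2]))
b("dish",314,195,9,30); b("jar",241,193,38,60); b("tube",232,302,68,90); b("case",313,307,14,40); b("bottle",278,246,25,90)
b("plain",418,267,4,14); b("shelftray",138,270,4,14); b("roof",125,228,36,60)
im=d["image"]; cv2.imwrite("pics/crop0.png",cv2.resize(im[170:340,190:360,::-1],None,fx=3.5,fy=3.5,interpolation=2))
E
```

```text
table -1.1778296979123297
dish n 631 z [12.2 15.9 19. ] rect [681.5 -85. ] [58.1 58.8] 47.0 circ 681.6 -85.0 30.2
jar n 369 z [43.9 47.1 50.1] rect [676.2  68.7] [43.2 43.1] 63.4 circ 677.0 69.0 22.7
tube n 153 z [74.7 79.1 81.8] rect [455.5  75.7] [25.8 25.4] 26.1 circ 455.6 75.9 13.6
case none at nan
bottle n 226 z [40.7 45.3 72.9] rect [569.3 -10.8] [32.  32.4] 1.8 circ 570.0 -10.7 16.9
plain n 4701 z [ 4.7  7.1 10.2] rect [ 536.7 -306.8] [201.1 110.8] 15.9 circ 535.5 -306.4 113.1
shelftray n 3768 z [ 4.7  7.4 10.4] rect [534.4 279.8] [199.7 111.4] 17.6 circ 534.5 279.6 112.7
roof n 1242 z [40.1 43.3 46.1] rect [598.9 299.7] [65.7 77.1] 17.5 circ 598.6 299.7 49.2
```

View pics/crop0.png

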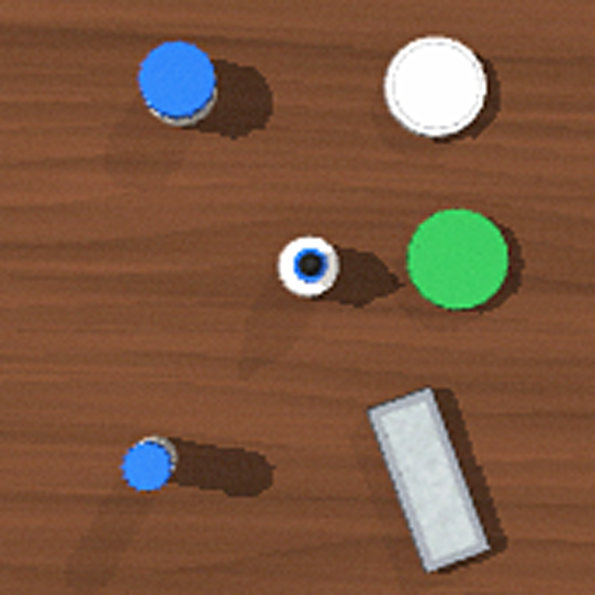

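```bash
python3 - <<'E'
from m import *
import pickle
d=pickle.load(open("top0.pkl","rb")); W,b=measure(d)
im=d["image"].astype(int); 
sat=im.max(2)-im.min(2); m=((sat<30)&(im.max(2)>90)).astype(np.uint8)
n,l,st,c=cv2.connectedComponentsWithStats(m,connectivity=4); k=l[312,316]; print(st[k])
v,u=np.where(l==k); P=np.array([onplane(d,a,bb,22)[:2] for a,bb in zip(u,v)],np.float32)
print("case",cv2.minAreaRect(P)); print(np.nanpercentile(W[l==k][:,2],[5,50,95]))
# rings: dark on board
def ring(u0,v0,r,h):
    g=im.max(2); uu,vv=np.meshgrid(range(u0-r,u0+r),range(v0-r,v0+r)); mm=(g[v0-r:v0+r,u0-r:u0+r]<150)
    p=np.array([onplane(d,a,bb,h)[:2] for a,bb in zip(uu[mm],vv[mm])],np.float32); print("ring",cv2.fitEllipse(p) if len(p)>5 else len(p))
ring(412,243,20,8);ring(426,292,12,8);ring(146,291,17,8)
print(W[:, :, 2][300:316,306:322].round(0)[::5,::5])
E
```

```text
[295 281  35  53 978]
case ((448.4017639160156, -83.48411560058594), (99.16048431396484, 40.692893981933594), 21.550277709960938)
[17.25468557 20.92155952 24.32256123]
ring ((586.763427734375, -291.113037109375), (66.2166748046875, 78.85775756835938), 140.27880859375)
ring ((484.4246520996094, -321.60382080078125), (34.68503189086914, 35.42033004760742), 165.55682373046875)
ring ((467.4944152832031, 254.93495178222656), (49.247562408447266, 71.92262268066406), 140.70018005371094)
[[21. 21. 21. -0.]
 [21. 21. 20. 23.]
 [20. 22. 20. 22.]
 [21. 21. 19. 23.]]
```

```bash
cat > go.py <<'E'
import sys
from h import *
# usage: go.py x y z yawdeg : prints tool-frame shift + turn about tool z from measured pose
x,y,z,yaw=map(float,sys.argv[1:5]); T=tool()
G=(R.from_euler('z',yaw,degrees=True)*R.from_euler('x',180,degrees=True)).as_matrix()
s=T[:3,:3].T@(np.array([x,y,z])-T[:3,3]); r=R.from_matrix(T[:3,:3].T@G).as_rotvec(degrees=True)
print("shift",s.round(1),"turn",r.round(1),"| now",T[:3,3].round(1),R.from_matrix(T[:3,:3]).as_euler('xyz',degrees=True).round(1),"dist",np.linalg.norm(s).round())
E
python3 go.py 416.8 -96 130 21.5
```

```text
shift [ 347.3 -399.8   66.7] turn [-0.1  0.   1.2] | now [ 251.  -599.   196.1] [-179.9    0.    22.7] dist 534.0
```

```bash
python3 -m jog '40 -46 0 0 0 0 1; 80 -92 0 0 0 0 1; 120 -138 0 0 0 0 1; 160 -184 10 0 0 0 1; 200 -230 20 0 0 0 1; 240 -276 30 0 0 0 1; 280 -322 45 0 0 1 1; 315 -362 60 0 0 1.2 1'; python3 go.py 416.8 -96 130 21.5
```

```text
clock: 1.15
eef_pos: [402.5, -141.8, 136.6]
tool_rot: [3.141, -0.001, 0.376]
force: [0.1, 0.2, -0.1]
width: 85.0
shift [ 30.1 -37.3   6.6] turn [ 0.  -0.   0.1] | now [ 402.5 -141.8  136.6] [180.   -0.   21.6] dist 48.0
```

```bash
python3 -m jog '24 -28 5 0 0 0 1; 31 -37 6 0 0 0 1; 31 -37 6 0 0 0 1'; python3 - <<'E'
from h import *
import pickle
d=grab("wrist","w1"); pickle.dump(d,open("w1.pkl","wb"))
W=cloud(d); m=(W[...,2]>14)&(W[...,2]<32)
n,l,st,c=cv2.connectedComponentsWithStats(m.astype(np.uint8),connectivity=4)
for k in range(1,n):
    if st[k,4]>1500:
        p=W[l==k]; print(st[k],c[k].round(),np.median(p[:,2]).round(1),cv2.minAreaRect(p[:,:2].astype(np.float32)))
E
python3 go.py 416.8 -96 130 21.5
```

```text
clock: 1.52
eef_pos: [417.1, -98.2, 130.8]
tool_rot: [3.141, 0.0, 0.377]
force: [0.2, 0.1, -0.1]
width: 85.7
[ 312    0   66   74 3804] [345.  37.] 16.3 ((577.1355590820312, -100.84502410888672), (58.820892333984375, 59.08746337890625), 64.53494262695312)
[ 255  114   42  101 4078] [276. 163.] 21.8 ((447.62066650390625, -85.22271728515625), (98.32061767578125, 40.033199310302734), 21.62969970703125)
shift [ 1.1 -3.   0.9] turn [ 0.  0. -0.] | now [416.9 -99.1 130.9] [180.    0.   21.5] dist 3.0
```

View pics/w1.png

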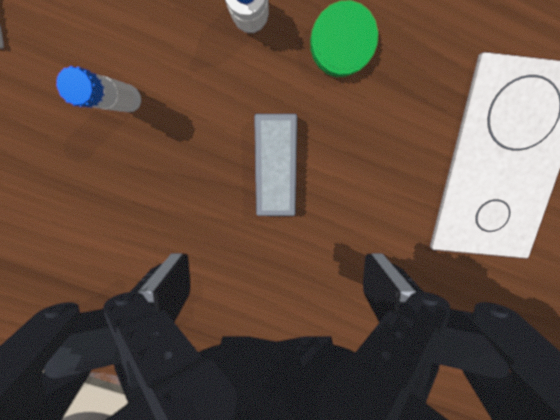

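The wrist view shows the case at (276,163), midway between the jaws and in agreement with the top view to within 2 mm. I'll go down on its near end.

```bash
python3 go.py 416.4 -97 5 21.5; python3 -m jog '0 -2 40 0 0 0 1; 0 -2 80 0 0 0 1; 0 -2 110 0 0 0 1; 0 -2 122 0 0 0 1; 0 -2 126 0 0 0 1; 0 -2 126 0 0 0 1'; python3 go.py 416.4 -97 5 21.5
```

```text
shift [  0.4  -2.3 125.9] turn [ 0.  0. -0.] | now [416.9 -99.1 130.9] [180.    0.   21.5] dist 126.0
clock: 2.33
eef_pos: [415.9, -98.6, 4.4]
tool_rot: [3.141, 0.0, 0.372]
force: [0.1, 0.2, -1.2]
width: 85.4
shift [ 1.1 -1.3 -0.6] turn [ 0.   0.  -0.2] | now [415.9 -98.6   4.4] [180.    0.   21.3] dist 2.0
```

```bash
python3 -m jog '0 -1 0 0 0 0 -1; 0 -1 0 0 0 0 -1; 0 -1 0 0 0 0 -1; 0 -1 0 0 0 0 -1; 0 -1 0 0 0 0 -1; 0 -1 0 0 0 0 -1'; python3 -m jog '0 0 -10 0 0 0 -1; 0 0 -25 0 0 0 -1; 0 0 -50 0 0 0 -1; 0 0 -80 0 0 0 -1; 0 0 -90 0 0 0 -1; 0 0 -90 0 0 0 -1'; python3 - <<'E'
from h import *
import pickle
d=grab("wrist","w2"); pickle.dump(d,open("w2.pkl","wb"))
W=cloud(d);T=tool(); print(T[:3,3])
m=(W[...,2]>85)&(W[...,2]<140)
n,l,st,c=cv2.connectedComponentsWithStats(m.astype(np.uint8),connectivity=4)
for k in range(1,n):
    if st[k,4]>800:
        p=W[l==k]; print(st[k],c[k].round(),np.percentile(p[:,2],[2,50,98]).round(1),cv2.minAreaRect(p[:,:2].astype(np.float32)))
E
```

```text
clock: 3.08
eef_pos: [416.1, -95.2, 4.8]
tool_rot: [3.142, -0.0, 0.376]
force: [-0.4, 0.8, 0.1]
width: -0.3
clock: 3.82
eef_pos: [416.3, -95.6, 95.4]
tool_rot: [3.141, -0.001, 0.375]
force: [0.9, -0.1, -1.6]
width: 0.4
[415.83907772 -95.56232172  94.76144051]
```

View pics/w2.png

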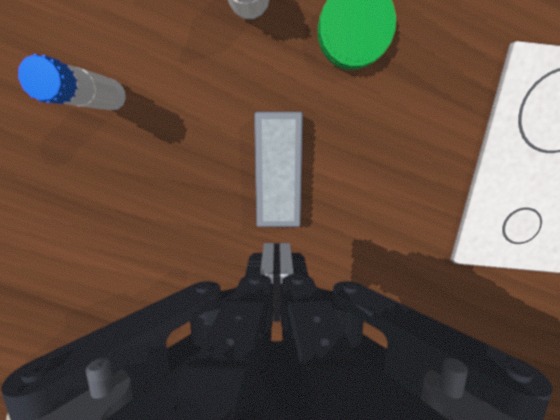

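The jaws shut on nothing (width 0) and the case is still on the table at (278,169). I'll measure how it lies relative to the tool.

```bash
python3 - <<'E'
from h import *
import pickle
for nm in ("w1","w2"):
    d=pickle.load(open(nm+".pkl","rb")); W=cloud(d); m=(W[...,2]>14)&(W[...,2]<32)
    n,l,st,c=cv2.connectedComponentsWithStats(m.astype(np.uint8),connectivity=4)
    for k in range(1,n):
        if st[k,4]>1500:
            p=W[l==k]; print(nm,st[k],np.median(p[:,2]).round(1),cv2.minAreaRect(p[:,:2].astype(np.float32)))
    if nm=="w2":
        # fingertips in tool coords
        f,cx,cy=K(d); z=d["z_map"]; 
        H=np.array(d["hand_eye"]); print(H.round(3))
        for (u,v) in [(277,248),(267,255),(287,255),(277,262),(268,270)]:
            if z[v,u]>0: print(u,v,z[v,u],(H@np.array([(u-cx)/f*z[v,u],(v-cy)/f*z[v,u],z[v,u],1]))[:3].round(1))
        print("TCP projects", [ (lambda q:(q[0]/q[2]*f+cx,q[1]/q[2]*f+cy))(np.linalg.inv(H)@np.array([0,0,zz,1])) for zz in (0,-19)])
d=grab("top","top1"); W=cloud(d); im=d["image"].astype(int)
E
```

```text
w1 [ 312    0   66   74 3804] 16.3 ((577.1355590820312, -100.84502410888672), (58.820892333984375, 59.08746337890625), 64.53494262695312)
w1 [ 255  114   42  101 4078] 21.8 ((447.62066650390625, -85.22271728515625), (98.32061767578125, 40.033199310302734), 21.62969970703125)
w2 [ 320    0   76   67 4202] 16.3 ((571.0214233398438, -103.03852081298828), (46.47010803222656, 59.11555862426758), 21.62836456298828)
w2 [ 255  112   48  114 5213] 21.8 ((447.6037902832031, -85.1949234008789), (98.70703887939453, 40.053009033203125), 21.602645874023438)
[[ 1.00000e-03 -9.66000e-01 -2.60000e-01  6.59700e+01]
 [ 1.00000e+00  1.00000e-03  1.00000e-03 -1.43000e-01]
 [-0.00000e+00 -2.60000e-01  9.66000e-01 -1.76699e+02]
 [ 0.00000e+00  0.00000e+00  0.00000e+00  1.00000e+00]]
277 248 140.22511 [ 11.6   0.3 -46.1]
267 255 132.80916 [ 11.4  -4.3 -53.9]
287 255 132.95793 [ 11.3   4.9 -53.7]
277 262 126.12751 [ 11.2   0.3 -60.8]
268 270 119.25281 [ 11.   -3.5 -68. ]
TCP projects [(np.float64(276.3210865746489), np.float64(237.15466539808025)), (np.float64(276.3291973751977), np.float64(248.5561511207104))]
```

View pics/top1.png

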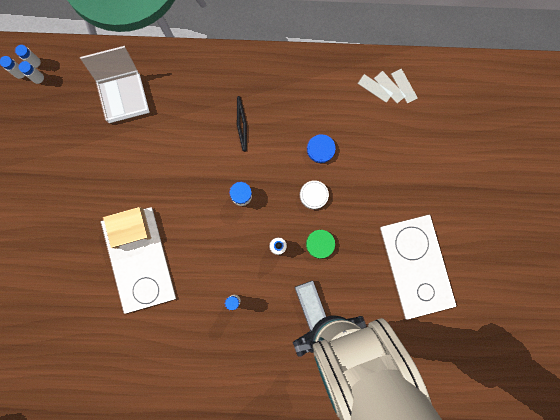

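The case hasn't moved (447.6,-85.2), so the jaws closed above it. In the wrist depth the finger ends seem to stop well short of the reported TCP. I'll check that with the independent scene camera.

```bash
python3 - <<'E'
from h import *
import pickle
d=grab("scene","s2"); T=tool(); W=cloud(d)
print("TCP px",proj(d,T[:3,3]),"TCP",T[:3,3])
L=(W-T[:3,3])@T[:3,:3]   # tool coords
m=(np.abs(L[...,0])<40)&(np.abs(L[...,1])<60)&(L[...,2]>-150)&(L[...,2]<30)&(W[...,2]>30)
for lo in range(-150,30,10):
    k=m&(L[...,2]>=lo)&(L[...,2]<lo+10); 
    if k.sum(): print(lo,k.sum(),np.percentile(L[k][:,0],[5,95]).round(),np.percentile(L[k][:,1],[5,95]).round())
u,v=map(int,proj(d,T[:3,3])); a=d["image"][max(0,v-110):v+60,max(0,u-100):u+100,::-1].copy(); cv2.imwrite("pics/s2c.png",cv2.resize(a,None,fx=3,fy=3))
d=pickle.load(open("w2.pkl","rb"));H=np.array(d["hand_eye"]);d["c2w"]=H;L=cloud(d); k=(np.abs(L[...,0])<20)&(np.abs(L[...,1])<30)
print("wrist finger max z",np.sort(L[k&(L[...,2]<20)][:,2])[-5:])
for row in range(240,252,2): print(row,d["z_map"][row,277].round(1),L[row,277].round(1))
E
```

```text
TCP px (np.float64(228.92345722757577), np.float64(171.73855171553214)) TCP [415.35554714 -95.33205369  94.15225922]
-150 164 [-1. 16.] [-38.  38.]
-140 176 [ 1. 22.] [-41.  44.]
-130 211 [-4. 19.] [-55.  57.]
-120 156 [-2. 18.] [-54.  51.]
-110 150 [-8. 18.] [-48.  43.]
-100 135 [-9. 15.] [-40.  36.]
-90 112 [-8. 14.] [-32.  29.]
-80 56 [ 6. 15.] [-24.  14.]
-70 45 [-3. 12.] [-16.  10.]
-60 53 [-5. 13.] [-16.  11.]
-50 45 [-1. 13.] [-14.  10.]
-40 9 [ 3. 12.] [-7.  4.]
wrist finger max z [-38.35983397 -38.20305897 -37.99501101 -37.96770111 -37.73900959]
240 291.2 [-39.1   0.8  96.6]
242 291.1 [-41.    0.8  95.9]
244 145.8 [ 11.4   0.3 -40.4]
246 143.1 [ 11.5   0.3 -43.1]
248 140.2 [ 11.6   0.3 -46.1]
250 139.3 [ 11.1   0.3 -47.2]
```

View pics/s2c.png

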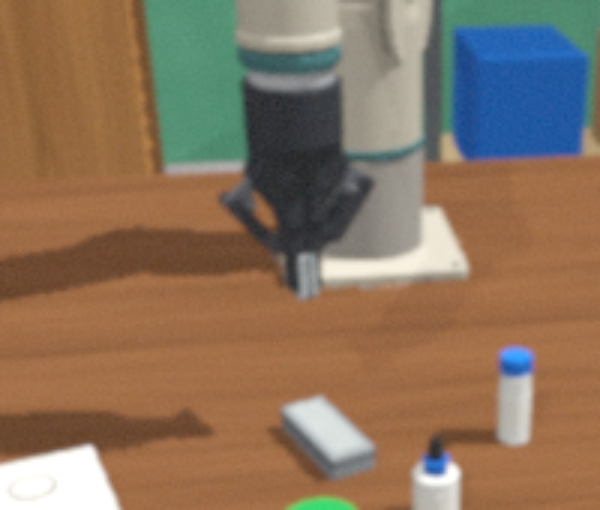

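Both cameras agree that the shut fingertips are 38–39 mm behind the reported TCP, so the stated TCP doesn't match the real fingers. Sideways they are centred. From here I aim with real tip = TCP z + 38: I reopen, then go down in small steps while watching the force.

```bash
python3 -m jog '0 0 0 0 0 0 1; 0 0 0 0 0 0 1; 0 0 0 0 0 0 1; 0 0 0 0 0 0 1; 0 0 0 0 0 0 1'; python3 - <<'E'
from h import *
d=grab("wrist","w3");d["c2w"]=np.array(d["hand_eye"]);L=cloud(d)
k=(np.abs(L[...,0])<20)&(np.abs(L[...,1])<65)&(L[...,2]<20); 
for s in (-1,1): print("open finger max z",np.sort(L[k&(s*L[...,1]>0)][:,2])[-5:])
E
python3 go.py 416.4 -97 -36 21.5
```

```text
clock: 4.6
eef_pos: [416.0, -95.3, 94.8]
tool_rot: [-3.142, -0.0, 0.376]
force: [-0.1, -0.2, -0.3]
width: 85.6
open finger max z [-46.94021431 -46.75998782 -46.54486332 -46.51919367 -46.26614429]
open finger max z [-47.02811401 -46.84203153 -46.76247005 -46.49718553 -46.3626157 ]
shift [ -0.3   1.7 130.8] turn [ 0. -0.  0.] | now [416.  -95.3  94.8] [180.   -0.   21.5] dist 131.0
```

```bash
python3 -m jog '0 1 50 0 0 0 1; 0 2 90 0 0 0 1; 0 2 110 0 0 0 1; 0 2 118 0 0 0 1; 0 2 124 0 0 0 1; 0 2 128 0 0 0 1; 0 2 130 0 0 0 1; 0 2 130 0 0 0 1'; python3 go.py 416.4 -97 -36 21.5
```

```text
clock: 5.65
eef_pos: [416.8, -97.2, -35.2]
tool_rot: [-3.142, -0.0, 0.376]
force: [-0.3, -0.5, -0.5]
width: 85.6
shift [-0.4 -0.3  0.8] turn [-0. -0.  0.] | now [416.8 -97.2 -35.2] [-180.    -0.    21.5] dist 1.0
```

```bash
python3 -m jog '0 0 0 0 0 0 -1; 0 0 0 0 0 0 -1; 0 0 0 0 0 0 -1; 0 0 0 0 0 0 -1; 0 0 0 0 0 0 -1; 0 0 0 0 0 0 -1'; python3 -m jog '0 0 -10 0 0 0 -1; 0 0 -25 0 0 0 -1; 0 0 -50 0 0 0 -1; 0 0 -80 0 0 0 -1; 0 0 -110 0 0 0 -1; 0 0 -120 0 0 0 -1;0 0 -120 0 0 0 -1'; python3 - <<'E'
from h import *
import pickle
d=grab("wrist","w4"); T=tool(); print(T[:3,3])
d["c2w"]=np.array(d["hand_eye"]);L=cloud(d)
k=(L[...,2]<0)&(L[...,2]>-80)&(L[...,0]>14)&(abs(L[...,1])<30)
p=L[k]; print(k.sum(),np.percentile(p[:,2],[2,50,98]),cv2.minAreaRect(p[:,:2].astype(np.float32)))
A=np.c_[p[:,:2],np.ones(len(p))]; print("plane",np.linalg.lstsq(A,p[:,2],rcond=None)[0])
E
```

```text
clock: 6.4
eef_pos: [416.9, -97.2, -34.8]
tool_rot: [3.141, -0.0, 0.376]
force: [-0.5, -0.2, 5.3]
width: 38.7
clock: 7.28
eef_pos: [416.9, -97.6, 84.9]
tool_rot: [3.141, -0.001, 0.375]
force: [-0.1, -0.0, -2.1]
width: 38.7
[416.3688283  -97.47437763  84.30178038]
15400 [-57.85504104 -56.48001152 -54.85877604] ((48.201988220214844, 0.6743812561035156), (68.40313720703125, 55.252349853515625), 0.0052107274532318115)
plane [ 4.73064895e-03  8.35451943e-04 -5.66986492e+01]
```

View pics/w4.png

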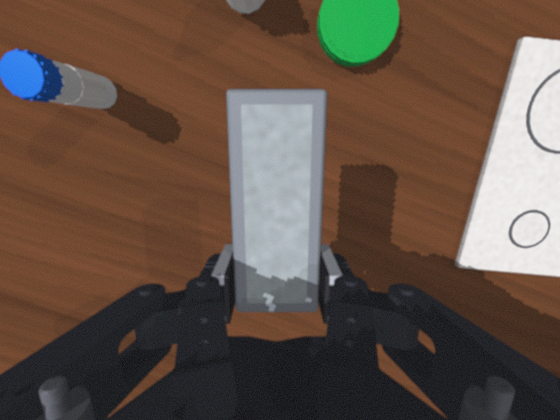

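The case is held flat and centred. Its underside is at tool z = -34.7 and its centre is at tool x of about +33. I'll carry it at 119 mm clearance to the front of the shelf.

```bash
python3 go.py 479 262 84 17.5
```

```text
shift [ 1.901e+02 -3.115e+02  2.000e-01] turn [0. 0. 4.] | now [416.4 -97.5  84.3] [180.    0.   21.5] dist 365.0
```

```bash
python3 -m jog '13 -21 0 0 0 0 -1; 39 -64 0 0 0 1 -1; 68 -112 0 0 0 2 -1; 97 -160 0 0 0 3 -1; 127 -208 0 0 0 4 -1; 156 -256 0 0 0 4 -1; 181 -297 0 0 0 4 -1; 190 -311 0 0 0 4 -1'; python3 -m jog '0 0 0 0 0 0 -1; 0 0 0 0 0 0 -1'; python3 - <<'E'
from h import *
import pickle
d=grab("wrist","w5"); pickle.dump(d,open("w5.pkl","wb")); T=tool(); print(T[:3,3])
W=cloud(d)
for n_,lo,hi in (("roof",39,50),("board",4,13)):
    m=((W[...,2]>lo)&(W[...,2]<hi)).astype(np.uint8)
    n,l,st,c=cv2.connectedComponentsWithStats(m,connectivity=4)
    k=1+st[1:,4].argmax(); p=W[l==k]; print(n_,st[k],np.median(p[:,2]),cv2.minAreaRect(p[:,:2].astype(np.float32)))
d=grab("top","top2")
E
python3 go.py 479 262 84 17.5
```

```text
clock: 8.32
eef_pos: [478.3, 265.7, 83.5]
tool_rot: [-3.14, 0.001, 0.31]
force: [-0.1, -0.1, -0.4]
width: 38.6
clock: 8.57
eef_pos: [478.9, 259.1, 83.9]
tool_rot: [3.139, 0.002, 0.304]
force: [-0.0, 0.0, -1.1]
width: 39.1
[479.1453887  259.13889829  84.14889913]
roof [  214     0   117    94 10027] 43.59916842646078 ((593.5252685546875, 298.0997619628906), (56.156986236572266, 76.7093276977539), 18.166385650634766)
board [ 201    8   32  242 3900] 7.496137064470972 ((519.6610107421875, 323.23095703125), (197.9722137451172, 17.81170082092285), 17.8201961517334)
shift [ 0.5 -2.6  0.4] turn [ 0.1  0.1 -0.1] | now [479.3 259.4  84.4] [1.799e+02 1.000e-01 1.740e+01] dist 3.0
```

View pics/w5.png

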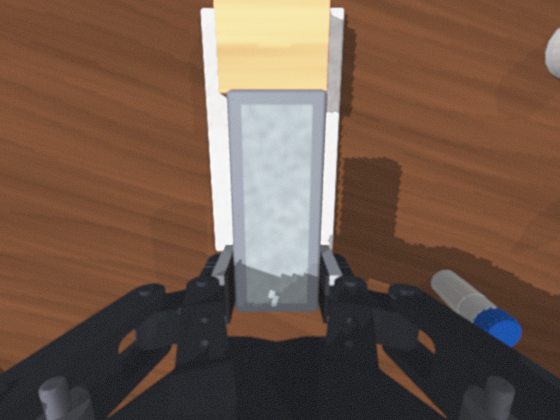

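The case sits above the tray in line with the shelf, and the roof is at row 92 just ahead of it. The wrist measurement puts the tray at (534.2,279.6), yaw 17.7°, in agreement with the top view. I'll shift 2.6 mm sideways and lower.

```bash
python3 -m jog '0 -2.6 20 0 0 -0.2 -1; 0 -2.6 50 0 0 -0.2 -1; 0 -2.6 80 0 0 -0.2 -1; 0 -2.6 96 0 0 -0.2 -1; 0 -2.6 104 0 0 -0.2 -1; 0 -2.6 107 0 0 -0.2 -1; 0 -2.6 108 0 0 -0.2 -1; 0 -2.6 108 0 0 -0.2 -1'; python3 go.py 478.9 262 -24 17.7;  python3 go.py 540.9 281.7 -24 17.7;
```

```text
clock: 9.68
eef_pos: [479.0, 264.6, -22.6]
tool_rot: [-3.141, -0.001, 0.309]
force: [0.1, -0.2, -0.4]
width: 38.8
shift [-0.9  2.5  1.4] turn [-0.  -0.1  0. ] | now [479.  264.6 -22.6] [-1.80e+02 -1.00e-01  1.77e+01] dist 3.0
shift [64.2  2.6  1.5] turn [-0.  -0.1  0. ] | now [479.  264.6 -22.6] [-1.80e+02 -1.00e-01  1.77e+01] dist 64.0
```

```bash
python3 -m jog '0 0 0 0 0 0 -1;0 0 0 0 0 0 -1;0 0 0 0 0 0 -1'; python3 go.py 478.9 262 -24 17.7; python3 - <<'E'
from h import *
grab("scene","s5")
d=grab("wrist","w6"); W=cloud(d)
for n_,lo,hi in (("roof",39.5,50),("case",28,38)):
    m=((W[...,2]>lo)&(W[...,2]<hi)).astype(np.uint8)
    n,l,st,c=cv2.connectedComponentsWithStats(m,connectivity=4)
    k=1+st[1:,4].argmax(); p=W[l==k]; print(n_,st[k],np.median(p[:,2]),cv2.minAreaRect(p[:,:2].astype(np.float32)))
E
```

```text
clock: 10.05
eef_pos: [478.7, 264.4, -23.1]
tool_rot: [-3.142, -0.0, 0.31]
force: [-0.6, 0.4, -1.6]
width: 38.8
shift [-0.5  2.4  0.9] turn [-0. -0.  0.] | now [478.7 264.4 -23.1] [-180.    -0.    17.7] dist 3.0
roof [  171     0   229    60 13128] 43.547904088494626 ((574.3937377929688, 292.2518310546875), (17.75433921813965, 76.4508285522461), 17.6168212890625)
case [  218    89   134   223 20905] 33.31838235533003 ((510.3961181640625, 270.7786865234375), (100.27369689941406, 59.08071517944336), 17.628616333007812)
```

View pics/w6.png

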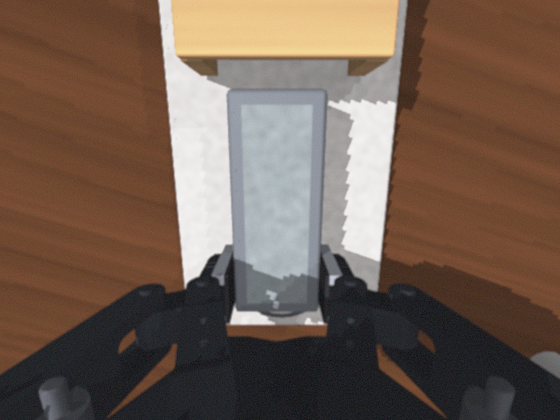

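The case is level and about 2.5 mm left of the shelf's centre line (case column 277, roof centre column 285). I'll shift over, then slide in 64 mm slowly.

```bash
python3 -m jog '2 2.5 0 0 0 0 -1; 8 2.5 0 0 0 0 -1; 18 2.5 0 0 0 0 -1; 28 2.5 0 0 0 0 -1; 38 2.5 0 0 0 0 -1; 48 2.5 0 0 0 0 -1; 56 2.5 0 0 0 0 -1; 60 2.5 0 0 0 0 -1'; python3 -m jog '3 0 0 0 0 0 -1; 4 0 0 0 0 0 -1; 4 0 0 0 0 0 -1'; python3 -m jog '0 0 2 0 0 0 -1; 0 0 3 0 0 0 -1; 0 0 3.5 0 0 0 -1; 0 0 3.5 0 0 0 -1; 0 0 3.5 0 0 0 -1'; python3 - <<'E'
from h import *
T=tool(); a=np.radians(17.7); c,s=np.cos(a),np.sin(a); q=T[:2,3]-[534.2,279.6]; print("TCP tray",q@[c,s],q@[-s,c],T[2,3])
d=grab("wrist","w7")
E
```

```text
clock: 11.15
eef_pos: [537.0, 280.4, -23.3]
tool_rot: [-3.141, -0.0, 0.309]
force: [-0.6, -0.6, -1.2]
width: 39.1
clock: 11.52
eef_pos: [540.1, 281.4, -23.2]
tool_rot: [3.141, 0.0, 0.31]
force: [0.4, -0.2, -1.0]
width: 38.9
clock: 12.15
eef_pos: [540.1, 281.4, -26.7]
tool_rot: [3.141, 0.0, 0.309]
force: [-2.3, -0.3, -0.1]
width: 38.8
TCP tray 6.190016676829994 -0.09822573682607916 -26.662794855138714
```

View pics/w7.png

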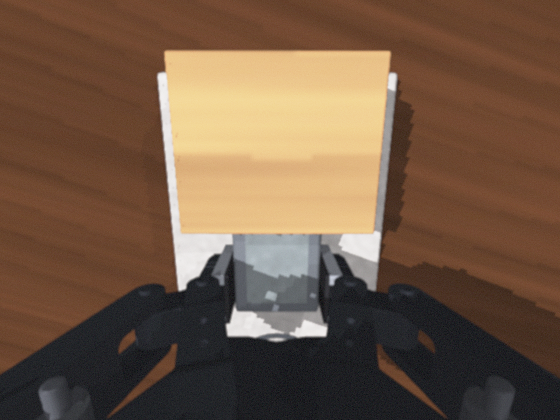

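The case is under the roof with its estimated centre at x = 38. I'll press on a little to feel the stop.

```bash
python3 -m jog '1 0 0 0 0 0 -1; 2 0 0 0 0 0 -1'; python3 -m jog '0.5 0 0 0 0 0 -1; 1 0 0 0 0 0 -1;1 0 0 0 0 0 -1'
```

```text
clock: 12.45
eef_pos: [540.0, 281.3, -26.7]
tool_rot: [3.141, 0.004, 0.31]
force: [-8.3, -3.1, 6.9]
width: 39.2
clock: 12.82
eef_pos: [540.0, 281.3, -26.7]
tool_rot: [3.14, 0.005, 0.31]
force: [-9.0, -3.4, 7.8]
width: 39.0
```

Contact: the position holds and the force rises to 9 N, so it is home. I'll relax, release and lift.

```bash
python3 -m jog '-3 0 0 0 0 0 -1; -3 0 0 0 0 0 0.3; -3 0 0 0 0 0 0.3; -3 0 0 0 0 0 0.3; -3 0 0 0 0 0 0.3;-3 0 0 0 0 0 0.3'; python3 -m jog '-3 0 -15 0 0 0 0.3; -3 0 -40 0 0 0 0.3; -3 0 -80 0 0 0 0.3; -3 0 -130 0 0 0 1; -3 0 -160 0 0 0 1; -3 0 -170 0 0 0 1'; python3 - <<'E'
from h import *
import pickle
d=grab("wrist","w8"); pickle.dump(d,open("w8.pkl","wb")); W=cloud(d); a=np.radians(17.7); c,s=np.cos(a),np.sin(a)
X=(W[...,:2]-[534.2,279.6])@np.array([[c,-s],[s,c]])
m=(X[...,0]>-60)&(X[...,0]<33)&(abs(X[...,1])<50)&(W[...,2]>22)
p=X[m]; print(m.sum(),np.median(W[m][:,2]),p.min(0),p.max(0),np.percentile(p,[1,99],axis=0))
E
python3 go.py 676.5 69 150 17.7
```

```text
clock: 13.58
eef_pos: [540.3, 281.5, -26.7]
tool_rot: [-3.142, -0.0, 0.31]
force: [-0.3, -0.4, 0.0]
width: 55.6
clock: 14.32
eef_pos: [538.2, 281.4, 146.2]
tool_rot: [-3.141, -0.004, 0.31]
force: [-0.2, 0.9, -1.3]
width: 85.4
34150 265.51698739357755 [ -9.90686602 -49.99795545] [31.6413232  49.99992361] [[ -5.14825545 -48.12981421]
 [ 24.53636451  48.45647727]]
shift [ 67.1 244.2  -3.9] turn [-0.  -0.2  0. ] | now [538.2 281.1 146. ] [-180.    -0.2   17.7] dist 253.0
```

View pics/w8.png

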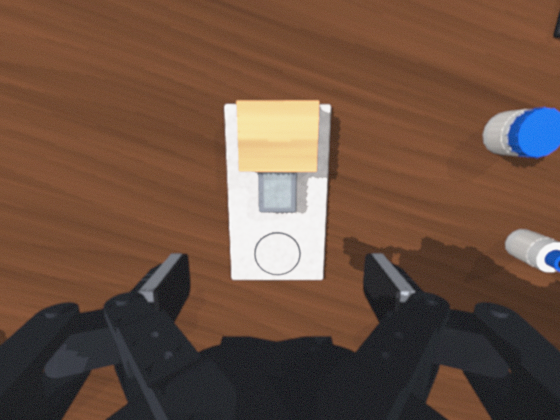

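The case lies straight under the roof (rows 172–213) with ring (277,253) free in front. I'll compute both.

```bash
python3 - <<'E'
from h import *
import pickle
d=pickle.load(open("w8.pkl","rb")); a=np.radians(17.7); c,s=np.cos(a),np.sin(a); M=np.array([[c,-s],[s,c]])
for n,u,v,h in (("case rear",277.5,212,30),("mouth",277.5,172,44),("ring c",277.3,253.5,8)):
    p=onplane(d,u,v,h); print(n,p.round(1),((p[:2]-[534.2,279.6])@M).round(1))
W=cloud(d); Z=W[...,2]
for n,u,v,lo,hi in (("jar",535,132,40,56),):
    m=((Z>lo)&(Z<hi)).astype(np.uint8); nn,l,st,cc=cv2.connectedComponentsWithStats(m,connectivity=4); k=l[v,u]; p=W[l==k]; print(n,st[k],cv2.minAreaRect(p[:,:2].astype(np.float32)),Z[v,u])
E
```

```text
case rear [524.4 275.7  30. ] [-10.5  -0.7]
mouth [566.1 289.2  44. ] [33.3 -0.5]
ring c [470.6 258.5   8. ] [-67.   -0.8]
jar [ 511  107   49   51 1950] ((673.808837890625, 72.082275390625), (45.17341995239258, 38.81135940551758), 31.298320770263672) 46.763087826188325
```

The case's rear edge is at x = -10.5 in the tray frame (-10 expected), so it is home, and the ring is at about (471,259). Next the jar, with one wrist look from above.

```bash
python3 -m jog '9 33 0 0 0 0 1; 22 80 0 0 0 0 1; 36 130 10 0 0 0 1; 50 180 20 0 0 0 1; 60 220 25 0 0 0 1; 66 238 25 0 0 0 1; 67 243 25 0 0 0 1; 67 243 25 0 0 0 1'; python3 -m jog '0 0 0 0 0 0 1; 0 0 0 0 0 0 1'; python3 - <<'E'
from h import *
d=grab("wrist","w9"); W=cloud(d); Z=W[...,2]
m=((Z>40)&(Z<56)).astype(np.uint8); nn,l,st,cc=cv2.connectedComponentsWithStats(m,connectivity=4)
for k in range(1,nn):
    if st[k,4]>1500: p=W[l==k]; print(st[k],cv2.minAreaRect(p[:,:2].astype(np.float32)),np.median(p[:,2]),cv2.minEnclosingCircle(p[:,:2].astype(np.float32)))
E
python3 go.py 676.5 69 -32 17.7
```

```text
clock: 15.38
eef_pos: [674.5, 71.7, 118.5]
tool_rot: [-3.14, -0.0, 0.312]
force: [0.6, 0.6, 0.6]
width: 85.5
clock: 15.62
eef_pos: [674.9, 70.9, 118.8]
tool_rot: [-3.141, -0.0, 0.312]
force: [-0.2, -0.7, 0.1]
width: 85.8
[   0  175   62   70 3787] ((601.0602416992188, 288.5517272949219), (64.77227020263672, 56.397953033447266), 17.706796646118164) 43.39162162162998 ((601.0173950195312, 288.9031982421875), 42.14173889160156)
[ 254  183   51   50 1876] ((675.9678344726562, 68.36811828613281), (44.87913513183594, 44.008522033691406), 55.80965042114258) 47.45643165722983 ((675.585693359375, 68.64920806884766), 22.93817138671875)
shift [  0.9   2.  150.7] turn [-0.  -0.   0.1] | now [675.   70.6 118.7] [-180.    -0.    17.8] dist 151.0
```

View pics/w9.png

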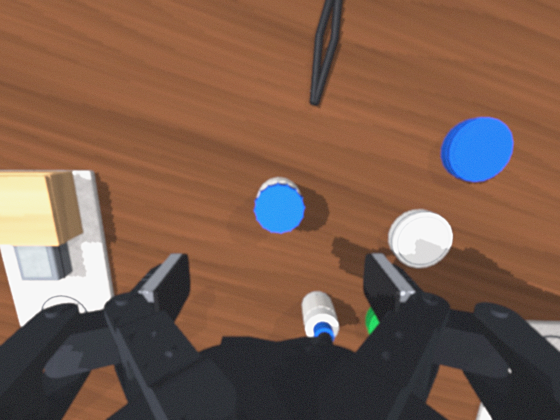

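The wide blue-capped jar at (279,207), diameter 44–45 mm, top at 47.5, lies at (675.9,68.6). Nothing is within reach of the fingers.

```bash
python3 -m jog '1 2 40 0 0 0 1; 1 2 90 0 0 0 1; 1 2 125 0 0 0 1; 1 2 142 0 0 0 1; 1 2 149 0 0 0 1; 1 2 150 0 0 0 1; 1 2 150 0 0 0 1'; python3 go.py 675.9 68.6 -32 17.7; python3 -m jog '0 0 0 0 0 0 -1; 0 0 0 0 0 0 -1; 0 0 0 0 0 0 -1; 0 0 0 0 0 0 -1; 0 0 0 0 0 0 -1; 0 0 0 0 0 0 -1'
```

```text
clock: 16.55
eef_pos: [677.9, 68.2, -30.3]
tool_rot: [3.141, -0.002, 0.309]
force: [0.1, 0.4, -0.2]
width: 85.4
shift [-1.8 -1.   1.7] turn [ 0.  -0.1  0. ] | now [677.9  68.2 -30.3] [ 1.80e+02 -1.00e-01  1.77e+01] dist 3.0
clock: 17.3
eef_pos: [677.4, 68.1, -30.9]
tool_rot: [3.141, -0.001, 0.309]
force: [-0.9, -0.5, 6.8]
width: 42.7
```

Gripped at 42.7. I'll lift and carry to the ring.

```bash
python3 -m jog '0 0 -10 0 0 0 -1; 0 0 -40 0 0 0 -1; 0 0 -80 0 0 0 -1; 0 0 -110 0 0 0 -1; 0 0 -115 0 0 0 -1; 0 0 -115 0 0 0 -1';  python3 go.py 472.5 259.7 84 17.7
```

```text
clock: 18.05
eef_pos: [676.3, 67.5, 82.7]
tool_rot: [3.141, 0.001, 0.309]
force: [-0.3, -0.7, -0.9]
width: 42.5
shift [-135.6 -245.2   -1.2] turn [0.  0.1 0. ] | now [676.3  67.5  82.7] [1.80e+02 1.00e-01 1.77e+01] dist 280.0
```

```bash
python3 -m jog '-13 -24 0 0 0 0 -1; -35 -63 0 0 0 0 -1; -60 -108 0 0 0 0 -1; -85 -153 0 0 0 0 -1; -108 -196 0 0 0 0 -1; -127 -229 0 0 0 0 -1; -135 -244 0 0 0 0 -1; -135.5 -245 0 0 0 0 -1'; python3 -m jog '0 0 0 0 0 0 -1; 0 0 0 0 0 0 -1; 0 0 0 0 0 0 -1; 0 0 0 0 0 0 -1'; python3 go.py 472.5 259.7 -10 17.7; python3 - <<'E'
from h import *
grab("wrist","w10")
E
```

```text
clock: 19.05
eef_pos: [472.7, 260.0, 82.7]
tool_rot: [3.141, 0.001, 0.311]
force: [0.6, -0.8, -1.0]
width: 42.8
clock: 19.55
eef_pos: [473.5, 259.5, 83.3]
tool_rot: [3.141, -0.0, 0.309]
force: [-0.9, 0.3, -2.2]
width: 42.7
shift [-0.9 -0.5 93.3] turn [ 0. -0. -0.] | now [473.5 259.5  83.3] [180.   -0.   17.7] dist 93.0
```

View pics/w10.png

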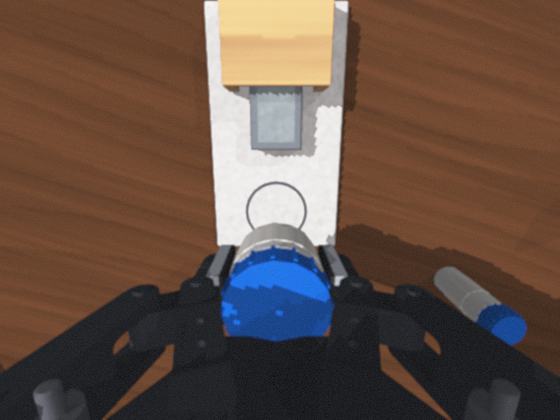

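The jar is held upright above and in line with the ring. I'll lower it.

```bash
python3 -m jog '-1 -0.5 20 0 0 0 -1; -1 -0.5 50 0 0 0 -1; -1 -0.5 78 0 0 0 -1; -1 -0.5 93 0 0 0 -1; -1 -0.5 100 0 0 0 -1; -1 -0.5 104 0 0 0 -1; -1 -0.5 105 0 0 0 -1; -1 -0.5 105 0 0 0 -1'; python3 -m jog '0 0 0.5 0 0 0 -1; 0 0 0.5 0 0 0 -1';python3 go.py 472.5 259.7 -22.9 17.7
```

```text
clock: 20.6
eef_pos: [472.4, 260.3, -21.2]
tool_rot: [-3.141, -0.001, 0.309]
force: [-0.5, -0.4, 0.1]
width: 42.7
clock: 20.85
eef_pos: [472.2, 260.2, -22.0]
tool_rot: [-3.142, -0.0, 0.309]
force: [-0.4, -0.0, -1.4]
width: 42.7
shift [0.1 0.5 0.9] turn [-0. -0.  0.] | now [472.2 260.2 -22. ] [-180.    -0.    17.7] dist 1.0
```

```bash
python3 -m jog '0 0 0.7 0 0 0 -1; 0 0 0.7 0 0 0 -1; 0 0 0.7 0 0 0 0.6; 0 0 0.7 0 0 0 0.6; 0 0 0.7 0 0 0 0.6; 0 0 0.7 0 0 0 0.6; 0 0 0.7 0 0 0 0.6'; python3 -m jog '0 0 -15 0 0 0 0.6; 0 0 -45 0 0 0 0.6; 0 0 -90 0 0 0 1; 0 0 -140 0 0 0 1; 0 0 -165 0 0 0 1; 0 0 -170 0 0 0 1; 0 0 -170 0 0 0 1'; python3 - <<'E'
from h import *
d=grab("wrist","w11"); W=cloud(d); Z=W[...,2]; a=np.radians(17.7); c,s=np.cos(a),np.sin(a); M=np.array([[c,-s],[s,c]])
m=((Z>50)&(Z<62)).astype(np.uint8); nn,l,st,cc=cv2.connectedComponentsWithStats(m,connectivity=4)
for k in range(1,nn):
    if st[k,4]>1000: p=W[l==k]; q=cv2.minAreaRect(p[:,:2].astype(np.float32)); print(st[k],q,np.median(p[:,2]),(np.array(q[0])-[534.2,279.6])@M)
E
python3 go.py 455.6 75.8 120 17.7
```

```text
clock: 21.72
eef_pos: [472.1, 260.2, -22.9]
tool_rot: [3.142, -0.0, 0.31]
force: [0.1, -0.8, 0.6]
width: 68.1
clock: 22.6
eef_pos: [471.9, 259.7, 147.1]
tool_rot: [3.141, 0.0, 0.309]
force: [0.1, -0.5, -0.9]
width: 85.3
[ 253  180   47   47 1622] ((471.0785827636719, 259.7648620605469), (44.473304748535156, 44.13090896606445), 10.692078590393066) 55.447954599909394 [-66.16388054   0.2948258 ]
shift [-71.1 170.1  26.7] turn [0.  0.1 0. ] | now [471.5 259.5 146.5] [1.80e+02 1.00e-01 1.77e+01] dist 186.0
```

View pics/w11.png

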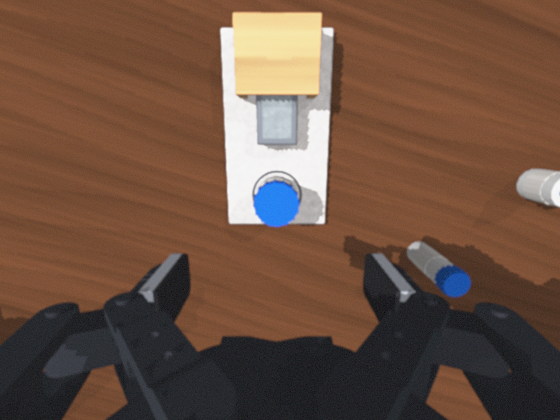

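The jar stands upright at tray (-66.2, 0.3), with its top at 55.5 (56 expected). Now the tube.

```bash
python3 -m jog '-14 34 0 0 0 0 1; -38 90 10 0 0 0 1; -60 142 20 0 0 0 1; -69 165 26 0 0 0 1; -71 170 26 0 0 0 1; -71 170 26 0 0 0 1; -71 170 26 0 0 0 1'; python3 - <<'E'
from h import *
d=grab("wrist","w12"); W=cloud(d); Z=W[...,2]
m=((Z>73)&(Z<88)).astype(np.uint8); nn,l,st,cc=cv2.connectedComponentsWithStats(m,connectivity=4)
for k in range(1,nn):
    if st[k,4]>500: p=W[l==k]; print(st[k],cv2.minAreaRect(p[:,:2].astype(np.float32)),np.median(p[:,2]))
E
python3 go.py 455.6 75.8 -20 17.7
```

```text
clock: 23.52
eef_pos: [456.5, 78.5, 121.3]
tool_rot: [-3.141, -0.001, 0.312]
force: [0.7, 0.1, -0.1]
width: 85.4
[262 204  35  34 868] ((454.33953857421875, 76.01903533935547), (27.3673152923584, 27.104583740234375), 12.646604537963867) 79.38661112664883
shift [ -1.8   2.3 141.4] turn [-0.  -0.1  0.2] | now [456.5  78.4 121.4] [-1.80e+02 -1.00e-01  1.79e+01] dist 141.0
```

View pics/w12.png

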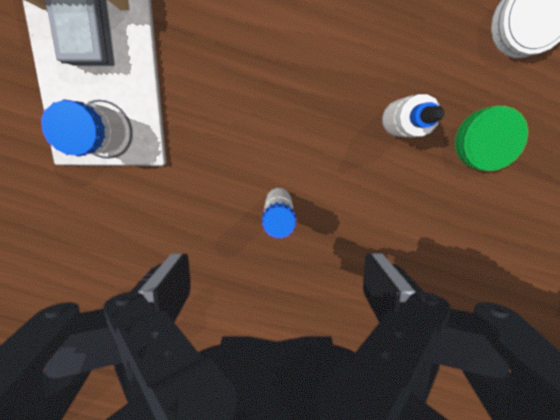

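```bash
python3 -m jog '-2 2 0 0 0 0 1; -2 2 40 0 0 0 1; -2 2 85 0 0 0 1; -2 2 115 0 0 0 1; -2 2 130 0 0 0 1; -2 2 135 0 0 0 1; -2 2 135 0 0 0 1; -2 2 135 0 0 0 1'; python3 go.py 454.8 76 -14 17.7; python3 -m jog '0 0 0 0 0 0 -1; 0 0 0 0 0 0 -1; 0 0 0 0 0 0 -1; 0 0 0 0 0 0 -1; 0 0 0 0 0 0 -1; 0 0 0 0 0 0 -1;0 0 0 0 0 0 -1'; python3 go.py 484 -321.7 100 15.9
```

```text
clock: 24.58
eef_pos: [455.4, 74.3, -13.2]
tool_rot: [3.142, -0.001, 0.309]
force: [-1.2, 0.2, 0.3]
width: 85.2
shift [-0.1 -1.8  0.8] turn [ 0.  -0.1  0. ] | now [455.4  74.3 -13.2] [ 1.80e+02 -1.00e-01  1.77e+01] dist 2.0
clock: 25.45
eef_pos: [455.0, 74.1, -13.7]
tool_rot: [3.141, -0.0, 0.31]
force: [-0.3, 0.0, 5.8]
width: 24.9
shift [ -92.9  385.9 -113.6] turn [ 0.  -0.   1.8] | now [455.   74.1 -13.7] [180.   -0.   17.7] dist 413.0
```

Gripped at 24.9. I'll lift and carry to the plain tray's small ring.

```bash
python3 -m jog '0 0 -12 0 0 0 -1; 0 0 -45 0 0 0 -1; 0 0 -85 0 0 0 -1; 0 0 -110 0 0 0 -1; 0 0 -115 0 0 0 -1; 0 0 -115 0 0 0 -1';  python3 -m jog '-5 21 0 0 0 0 -1; -15 62 0 0 0 1 -1; -28 115 0 0 0 1.8 -1; -41 170 0 0 0 1.8 -1; -54 225 0 0 0 1.8 -1; -67 280 0 0 0 1.8 -1; -79 330 0 0 0 1.8 -1; -88 366 0 0 0 1.8 -1'; python3 go.py 484 -321.7 100 15.9
```

```text
clock: 26.2
eef_pos: [454.7, 73.7, 101.0]
tool_rot: [3.141, 0.0, 0.309]
force: [0.7, -0.6, 0.2]
width: 24.5
clock: 27.2
eef_pos: [481.2, -303.7, 99.2]
tool_rot: [-3.14, 0.002, 0.276]
force: [-1.0, 0.6, -1.1]
width: 24.8
shift [-2.2 18.  -0.8] turn [-0.1  0.1 -0.1] | now [ 481.2 -303.7   99.2] [-1.799e+02  1.000e-01  1.580e+01] dist 18.0
```

```bash
python3 -m jog '-2 14 0 0 0 0 -1; -2 18 0 0 0 0 -1; -2 18 0 0 0 0 -1; -2 18 0 0 0 0 -1; -2 18 0 0 0 0 -1'; python3 go.py 484 -321.7 100 15.9; python3 - <<'E'
from h import *
import pickle
d=grab("wrist","w13"); pickle.dump(d,open("w13.pkl","wb")); W=cloud(d);Z=W[...,2]
m=((Z>4)&(Z<13)).astype(np.uint8); n,l,st,c=cv2.connectedComponentsWithStats(m,connectivity=4)
k=1+st[1:,4].argmax(); p=W[l==k]; print(st[k],np.median(p[:,2]),cv2.minAreaRect(p[:,:2].astype(np.float32)))
E
```

```text
clock: 27.82
eef_pos: [485.8, -318.2, 101.4]
tool_rot: [3.142, -0.0, 0.28]
force: [1.3, 0.5, -0.6]
width: 24.8
shift [-2.7  2.9  1.4] turn [ 0.  -0.   0.1] | now [ 485.8 -318.2  101.4] [180.  -0.  16.] dist 4.0
[  216    26   132   223 25753] 7.706200994826418 ((537.0029296875, -307.5937805175781), (198.18841552734375, 110.39993286132812), 15.981781959533691)
```

View pics/w13.png

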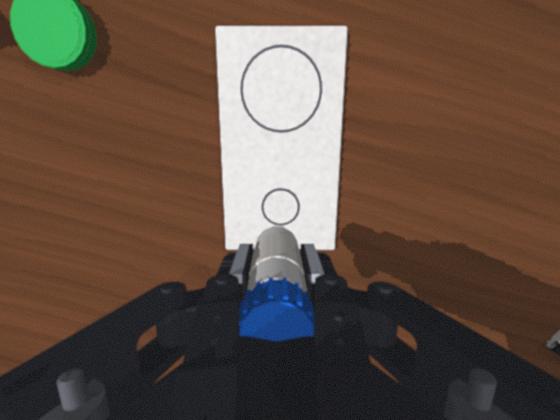

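The small ring is at (280,207) and the large ring at (281,88). From the wrist view the tray is at (537.0,-307.6), yaw 16.0°, matching the top view.

```bash
python3 - <<'E'
from h import *
import pickle
d=pickle.load(open("w13.pkl","rb")); print(onplane(d,280.5,206.5,8),onplane(d,281.3,88.5,8))
E
python3 go.py 483.7 -322.3 -4 16
```

```text
[ 483.58570765 -322.99142874    8.        ] [ 585.30591999 -293.90537661    8.        ]
shift [ -3.1   3.1 105.3] turn [ 0. -0.  0.] | now [ 485.8 -318.5  101.3] [180.  -0.  16.] dist 105.0
```

```bash
python3 -m jog '-3 3 20 0 0 0 -1; -3 3 50 0 0 0 -1; -3 3 78 0 0 0 -1; -3 3 94 0 0 0 -1; -3 3 101 0 0 0 -1; -3 3 104 0 0 0 -1; -3 3 105 0 0 0 -1; -3 3 105 0 0 0 -1'; python3 -m jog '0 0 0.5 0 0 0 -1; 0 0 0.5 0 0 0 -1; 0 0 0.5 0 0 0 -1'; python3 go.py 483.7 -322.3 -5.7 16
```

```text
clock: 28.88
eef_pos: [483.9, -323.1, -3.3]
tool_rot: [3.141, -0.001, 0.278]
force: [-0.3, -0.1, 0.2]
width: 24.4
clock: 29.25
eef_pos: [483.5, -322.9, -4.3]
tool_rot: [3.141, -0.0, 0.278]
force: [-0.2, -0.1, -0.2]
width: 24.8
shift [ 0.3 -0.5  1.4] turn [ 0.  -0.  -0.1] | now [ 483.5 -322.9   -4.3] [180.   -0.   15.9] dist 2.0
```

```bash
python3 -m jog '0 0 1 0 0 0 -1; 0 0 1.4 0 0 0 -1; 0 0 1.4 0 0 0 -1'; python3 -m jog '0 0 0 0 0 0 0.2; 0 0 0 0 0 0 0.2; 0 0 0 0 0 0 0.2; 0 0 0 0 0 0 0.2; 0 0 -20 0 0 0 0.2; 0 0 -60 0 0 0 0.2; 0 0 -110 0 0 0 1; 0 0 -120 0 0 0 1'; python3 - <<'E'
from h import *
d=grab("wrist","w14"); W=cloud(d); Z=W[...,2]; a=np.radians(16); c,s=np.cos(a),np.sin(a); M=np.array([[c,-s],[s,c]])
m=((Z>80)&(Z<96)).astype(np.uint8); nn,l,st,cc=cv2.connectedComponentsWithStats(m,connectivity=4)
for k in range(1,nn):
    if st[k,4]>500: p=W[l==k]; q=cv2.minAreaRect(p[:,:2].astype(np.float32)); print(st[k],q,np.median(p[:,2]),(np.array(q[0])-[537,-307.4])@M)
E
python3 go.py 681.5 -85 120 16
```

```text
clock: 29.62
eef_pos: [483.5, -322.9, -5.6]
tool_rot: [3.141, 0.0, 0.278]
force: [-1.3, 0.4, 3.0]
width: 24.9
clock: 30.62
eef_pos: [486.1, -323.5, 118.9]
tool_rot: [3.137, -0.005, 0.278]
force: [0.1, 0.3, -0.6]
width: 84.3
[257 206  36  36 963] ((483.6849060058594, -322.7913818359375), (27.167476654052734, 27.12398910522461), 16.54949378967285) 87.30696634440767 [-55.49219746  -0.09951427]
shift [ 254.  -175.6   -1.4] turn [ 0.3 -0.2 -0.1] | now [ 485.5 -323.6  118.3] [179.7  -0.2  15.9] dist 309.0
```

View pics/w14.png

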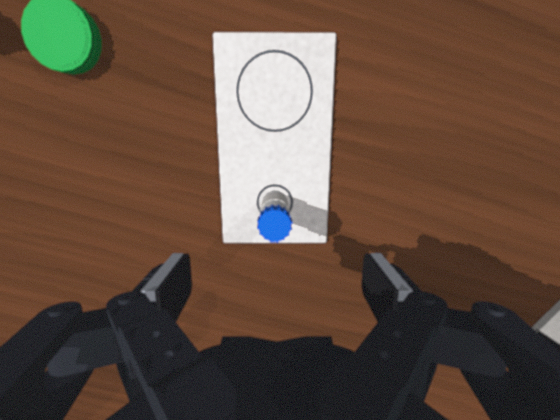

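The tube stands upright at tray (-55.5,-0.1), with its top at 87.3. Now the dish. On the way I'll set the jaws to about 60 mm to measure where the tips are at that opening.

```bash
python3 -m jog '30 -21 0 0 0 0 0.4; 72 -50 0 0 0 0 0.4; 115 -80 0 0 0 0 0.4; 160 -110 0 0 0 0 0.4; 200 -138 0 0 0 0 0.4; 235 -163 0 0 0 0 0.4; 251 -174 0 0 0 0 0.4; 254 -175 0 0 0 0 0.4'; python3 -m jog '0 0 0 0 0 0 0.4; 0 0 0 0 0 0 0.4; 0 0 0 0 0 0 0.4'; python3 - <<'E'
from h import *
import copy
d=grab("wrist","w15"); W=cloud(d); Z=W[...,2]
m=((Z>9)&(Z<25)).astype(np.uint8); nn,l,st,cc=cv2.connectedComponentsWithStats(m,connectivity=4)
for k in range(1,nn):
    if st[k,4]>1000: p=W[l==k]; q=cv2.minAreaRect(p[:,:2].astype(np.float32)); print(st[k],q,np.median(p[:,2]))
d["c2w"]=np.array(d["hand_eye"]);L=cloud(d)
k=(np.abs(L[...,0])<20)&(np.abs(L[...,1])<65)&(L[...,2]<20); 
for s in (-1,1): print("finger max z",np.sort(L[k&(s*L[...,1]>0)][:,2])[-5:])
print(ctrl.read_state()["width"])
E
python3 go.py 681.5 -85 120 16
```

```text
clock: 31.68
eef_pos: [679.3, -84.2, 113.6]
tool_rot: [-3.141, 0.001, 0.28]
force: [-0.1, 0.3, -0.3]
width: 60.0
clock: 32.05
eef_pos: [679.2, -86.5, 114.3]
tool_rot: [3.141, 0.0, 0.276]
force: [0.2, 0.7, 0.6]
width: 59.7
[ 287   62   67   71 3733] ((781.2117919921875, -98.17247009277344), (59.09983444213867, 59.28138732910156), 21.18070411682129) 16.174759254869684
[ 246  168   61   61 2879] ((681.6282348632812, -85.29119110107422), (59.49973678588867, 59.1721305847168), 80.15000915527344) 16.055236467920054
[ 236  266   56   53 2302] ((578.2110595703125, -100.89540100097656), (59.36969757080078, 59.741825103759766), 61.50576400756836) 15.918072550836825
finger max z [-39.14946128 -38.78549669 -38.59639453 -38.57250462 -38.46367589]
finger max z [-38.81812537 -38.80340163 -38.7699547  -38.70800284 -38.20978858]
59.83782393112676
shift [ 2.4 -0.4 -5.7] turn [ 0.   0.  -0.1] | now [679.3 -86.1 114.3] [180.    0.   15.9] dist 6.0
```

View pics/w15.png

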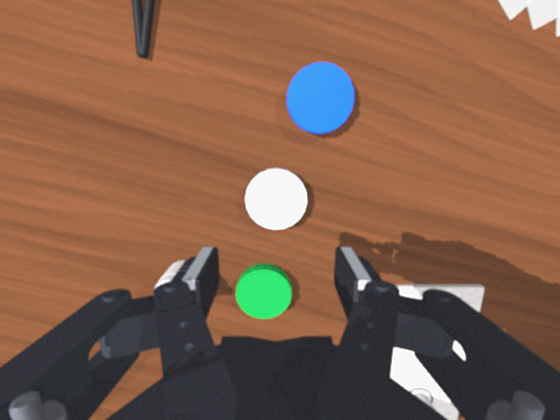

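White dish at (276,199) is between blue (320,97) and green (264,292); the top at 16.1 and diameter 59 fit. The tips at 60 mm sit at tool z = -38.7, so I'll use TCP z = -36.

```bash
python3 -m jog '2 0 20 0 0 0 1; 2 0 60 0 0 0 1; 2 0 100 0 0 0 1; 2 0 125 0 0 0 1; 2 0 138 0 0 0 1; 2 0 145 0 0 0 1; 2 0 147 0 0 0 1; 2 0 147 0 0 0 1'; python3 go.py 681.6 -85.2 -36 16
```

```text
clock: 33.1
eef_pos: [682.4, -84.3, -31.8]
tool_rot: [3.141, -0.002, 0.278]
force: [-0.3, 0.1, -0.3]
width: 85.3
shift [-1.   0.6  4.2] turn [ 0.  -0.1 -0.1] | now [682.4 -84.3 -31.8] [ 1.80e+02 -1.00e-01  1.59e+01] dist 4.0
```

```bash
python3 -m jog '-1 0.5 2 0 0 0 1; -1 0.5 4 0 0 0 1; -1 0.5 4 0 0 0 1; -1 0.5 4 0 0 0 1'; python3 -m jog '0 0 0 0 0 0 -1; 0 0 0 0 0 0 -1; 0 0 0 0 0 0 -1; 0 0 0 0 0 0 -1; 0 0 0 0 0 0 -1; 0 0 0 0 0 0 -1';python3 -m jog '0 0 -10 0 0 0 -1; 0 0 -40 0 0 0 -1; 0 0 -80 0 0 0 -1; 0 0 -110 0 0 0 -1; 0 0 -118 0 0 0 -1; 0 0 -118 0 0 0 -1;0 0 -118 0 0 0 -1'; python3 - <<'E'
from h import *
d=grab("wrist","w16");d["c2w"]=np.array(d["hand_eye"]);L=cloud(d)
k=(L[...,2]<0)&(L[...,2]>-80)&(L[...,0]>12)&(abs(L[...,1])<25)
p=L[k]; A=np.c_[p[:,:2],np.ones(len(p))]; print(k.sum(),p[:,0].max(),"plane",np.linalg.lstsq(A,p[:,2],rcond=None)[0],np.percentile(p[:,2],[2,50,98]))
E
python3 go.py 585 -293.7 84 16
```

```text
clock: 33.6
eef_pos: [680.8, -85.0, -36.8]
tool_rot: [-3.142, -0.0, 0.278]
force: [0.8, 1.1, 0.9]
width: 85.7
clock: 34.35
eef_pos: [681.4, -84.9, -36.1]
tool_rot: [3.141, -0.001, 0.278]
force: [-0.9, -0.4, 5.7]
width: 57.6
clock: 35.22
eef_pos: [679.6, -85.3, 79.5]
tool_rot: [-3.141, 0.003, 0.278]
force: [0.3, 0.8, -0.7]
width: 57.6
3812 30.366219666881854 plane [ 3.18896037e-01 -1.22634683e-03 -5.73045583e+01] [-53.3699622  -51.88716604 -38.4152536 ]
shift [-148.3  174.5   -4.2] turn [-0.   0.1 -0.1] | now [679.7 -85.2  79.5] [-1.80e+02  1.00e-01  1.59e+01] dist 229.0
```

View pics/w16.png

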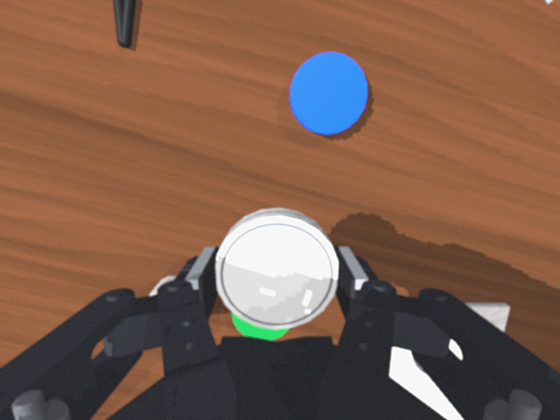

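The dish is held flat and centred. I'll carry it to the large ring.

```bash
python3 -m jog '-14 16 0 0 0 0 -1; -40 47 0 0 0 0 -1; -70 82 0 0 0 0 -1; -100 118 0 0 0 0 -1; -127 149 0 0 0 0 -1; -143 168 0 0 0 0 -1; -148 174 0 0 0 0 -1; -148 174 0 0 0 0 -1'; python3 -m jog '0 0 0 0 0 0 -1; 0 0 0 0 0 0 -1; 0 0 0 0 0 0 -1; 0 0 0 0 0 0 -1'; python3 go.py 584.9 -293.7 -26 16
```

```text
clock: 36.28
eef_pos: [585.8, -293.3, 81.0]
tool_rot: [-3.141, 0.0, 0.277]
force: [0.1, 0.4, -0.1]
width: 57.9
clock: 36.78
eef_pos: [586.5, -292.6, 81.2]
tool_rot: [3.142, -0.0, 0.279]
force: [-0.2, -0.3, -1.5]
width: 57.6
shift [ -1.8   0.6 107.2] turn [ 0. -0. -0.] | now [ 586.5 -292.6   81.2] [180.  -0.  16.] dist 107.0
```

```bash
python3 -m jog '-1.5 0.6 20 0 0 0 -1; -1.5 0.6 50 0 0 0 -1; -1.5 0.6 78 0 0 0 -1; -1.5 0.6 95 0 0 0 -1; -1.5 0.6 103 0 0 0 -1; -1.5 0.6 106 0 0 0 -1; -1.5 0.6 107 0 0 0 -1; -1.5 0.6 107 0 0 0 -1'; python3 -m jog '0 0 0.5 0 0 0 -1; 0 0 0.5 0 0 0 -1; 0 0 0.5 0 0 0 -1'; python3 go.py 584.9 -293.7 -28.1 16
```

```text
clock: 37.78
eef_pos: [585.5, -294.2, -25.0]
tool_rot: [3.141, -0.001, 0.278]
force: [-0.3, -0.3, 0.0]
width: 57.6
clock: 38.15
eef_pos: [585.0, -294.1, -26.2]
tool_rot: [3.141, -0.0, 0.278]
force: [1.1, 0.4, -1.0]
width: 58.1
shift [-0.  -0.4  1.9] turn [ 0.  -0.  -0.1] | now [ 585.  -294.1  -26.2] [180.   -0.   15.9] dist 2.0
```

```bash
python3 -m jog '0 0 1 0 0 0 -1; 0 0 1.8 0 0 0 -1; 0 0 1.8 0 0 0 -1'; python3 -m jog '0 0 0 0 0 0 1; 0 0 0 0 0 0 1; 0 0 0 0 0 0 1; 0 0 0 0 0 0 1; 0 0 -15 0 0 0 1; 0 0 -55 0 0 0 1; 0 0 -110 0 0 0 1; 0 0 -150 0 0 0 1'; python3 - <<'E'
from h import *
d=grab("wrist","w17"); W=cloud(d); Z=W[...,2]; a=np.radians(16); c,s=np.cos(a),np.sin(a); M=np.array([[c,-s],[s,c]])
m=((Z>18)&(Z<32)).astype(np.uint8); nn,l,st,cc=cv2.connectedComponentsWithStats(m,connectivity=4)
for k in range(1,nn):
    if st[k,4]>1000: p=W[l==k]; q=cv2.minAreaRect(p[:,:2].astype(np.float32)); print(st[k],q,np.median(p[:,2]),(np.array(q[0])-[537,-307.4])@M)
E
```

```text
clock: 38.52
eef_pos: [584.9, -294.0, -28.0]
tool_rot: [3.142, 0.0, 0.278]
force: [-0.2, 0.7, 1.4]
width: 58.0
clock: 39.52
eef_pos: [586.0, -293.9, 125.6]
tool_rot: [3.14, -0.003, 0.279]
force: [0.1, 0.4, 0.5]
width: 85.8
[ 246  171   61   60 2765] ((585.3211059570312, -293.82916259765625), (59.45832443237305, 59.00205993652344), 24.913442611694336) 24.06125721015337 [50.189858  -0.2739757]
```

View pics/w17.png

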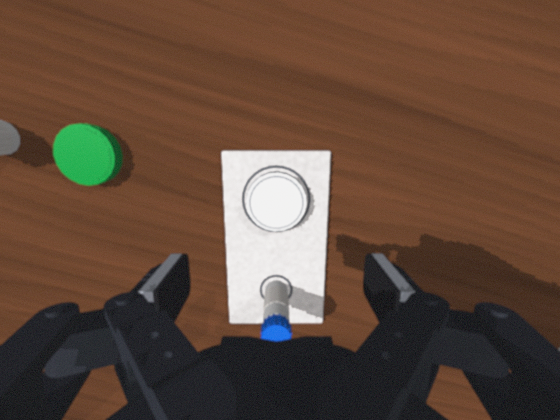

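The dish is flat at tray (50.2,-0.3), top at 24.1. I'll back away upward and take a final check from the fixed cameras.

```bash
python3 -m jog '-20 60 -40 0 0 0 1; -40 110 -60 0 0 0 1; -60 160 -60 0 0 0 1; -75 195 -60 0 0 0 1; -80 200 -60 0 0 0 1; -80 200 -60 0 0 0 1; -80 200 -60 0 0 0 1; -80 200 -60 0 0 0 1'; python3 - <<'E'
from m import *
grab("scene","s_end"); d=grab("top","top_end"); W,b=measure(d); Z=W[...,2]
for nm,lo,hi in (("h22-30",18,32),("h45-58",38,61),("tall",68,96)):
    m=((Z>lo)&(Z<hi)).astype(np.uint8); nn,l,st,cc=cv2.connectedComponentsWithStats(m,connectivity=4)
    for k in range(1,nn):
        if st[k,4]>90:
            p=W[l==k]; q=cv2.minAreaRect(p[:,:2].astype(np.float32)); r=[]
            for c0,a in (((537,-307.4),16),((534.2,279.6),17.7)):
                a=np.radians(a); r.append((np.array(q[0])-c0)@np.array([[np.cos(a),-np.sin(a)],[np.sin(a),np.cos(a)]]))
            print(nm,cc[k].round(),np.round(q[0],1),np.round(q[1],1),np.median(p[:,2]).round(1),"plain",r[0].round(1),"shelf",r[1].round(1))
b("bottle",278,246,25,90)
E
```

```text
clock: 40.58
eef_pos: [563.9, -506.5, 182.4]
tool_rot: [-3.141, -0.001, 0.281]
force: [-0.0, -0.6, -0.7]
width: 85.2
h22-30 [119.  91.] [881.5 330.6] [93.7 91.3] 22.0 plain [507.  518.3] shelf [346.4 -57.1]
h22-30 [414. 242.] [ 585.7 -292.7] [58.4 59.5] 23.6 plain [50.9  0.7] shelf [-124.9 -560.8]
h22-30 [134. 253.] [546.7 283. ] [46.7 40.5] 29.1 plain [172.1 564.9] shelf [13.  -0.5]
h45-58 [25. 60.] [937.8 524.5] [62.9 26.5] 56.9 plain [614.6 689.2] shelf [459.  110.6]
h45-58 [ 8. 63.] [930.1 558.1] [25.8 24.4] 57.0 plain [616.4 723.6] shelf [461.8 144.9]
h45-58 [112.  68.] [927.  344.6] [ 8.7 90.4] 50.0 plain [554.6 519.2] shelf [393.9 -57.5]
h45-58 [125. 227.] [598.7 299.9] [65.4 77. ] 43.3 plain [226.7 566.7] shelf [67.6 -0.3]
h45-58 [278. 246.] [570.3 -10.8] [30.7 32.4] 44.5 plain [113.7 275.9] shelf [ -53.9 -287.6]
h45-58 [140. 291.] [472.1 258.8] [43.  43.8] 55.0 plain [ 93.7 562.2] shelf [-65.4  -0.9]
tall [106.  59.] [932.8 346.2] [11.4 91. ] 81.8 plain [560.6 519.2] shelf [399.9 -57.8]
tall [438. 293.] [ 483.9 -320.4] [26.9 25.8] 86.1 plain [-54.7   2.1] shelf [-230.4 -556.3]
bottle n 226 z [39.4 45.1 71.7] rect [569.4 -10.8] [32.3 32.4] 1.1 circ 570.1 -10.8 17.0
```

View pics/top_end.png

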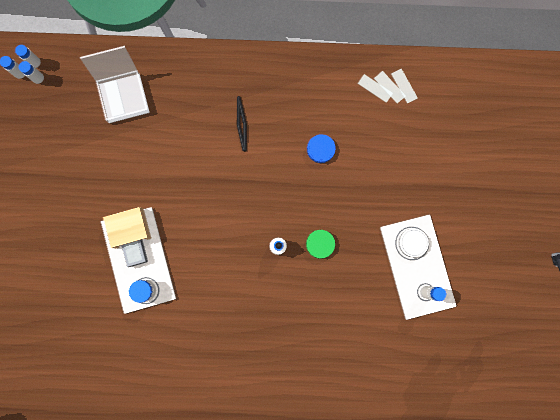

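View pics/s_end.png

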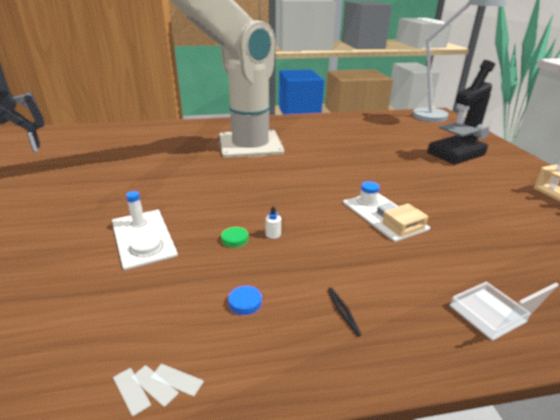

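The fixed cameras show everything in place: case rear edge at about -10, jar at (140,291), dish at (414,242), tube at (438,293). The bottle hasn't moved from (570,-11) and the arm is clear. I'm handing in.

```bash
python3 - <<'E'
from cell import ctrl
print(ctrl.finish_job())
E
```

```text
the job is handed in; nothing more can be done
None
```

Both kits are made up and the job is handed in at about 41 s of the 112 s allowed. No verdict is reported, so what follows is my own last measurements.

| Item | Target (tray frame, mm) | Measured (tray frame, mm) |
|---|---|---|
| Case | rear edge at x = -10 when home | rear edge -10.5 (wrist); about 0.5 off sideways |
| Jar | (-66, 0) | (-66.2, 0.3) wrist; (-65.4, -0.9) top |
| Tube | (-55, 0) | (-55.5, -0.1) wrist; (-54.7, 2.1) top |
| Dish | (50, 0) | (50.2, -0.3) wrist; (50.9, 0.7) top |

- **Case:** I slid it lengthwise under the shelf until about 9 N and no further movement showed it was against the stop, then placed the jar.
- **Upright and at rest:** the measured top heights match each item standing or lying flat on its board.
- **Dropper bottle:** it stayed within 1 mm of where it started, and the look-alike discs were not touched.
- **Arm:** it was clear of everything at hand-in.

**First grasp failed:** the jaws closed above the case without touching it. The wrist and scene cameras both put the real fingertips 38–39 mm behind the reported TCP, contrary to the stated geometry. I corrected for that on every later grasp.

**Camera disagreement:** the top camera reads the tube 2 mm further sideways than the wrist camera. That is within the calibration error and the 12 mm tolerance.

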